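Slide the board carrier into its notches and latch it

TASK

With closed fingertips, push the circuit-board carrier along its rails, without lifting it, until it drops into the locating notches and sits flat. Then push the little turn latch at the end of the rails round as far as it goes, so that it lies over the carrier's front edge. Leave the things lying beside the frame where they are.

Things in the scene. Friction and masses are not known exactly. Their poses are not given: they have to be found in the camera images.
- rail_frame: Fixed grey base plate 360 x 154 x 16 mm with steel tracks (tops 22 mm above the bench) between two aluminium guide strips (tops at 34 mm, 130 mm apart inside). Origin: centre of its underside. +x: along the rails, the way the carrier must be pushed, towards the latch end; +y to the left of that; +z up. Each of the four tracks has one notch, 20 mm long, 6 mm deep. The -x end is open.
- home (a point): Where the carrier's origin lies when it has dropped home: 40 mm along +x from the frame's origin, 16 mm above the bench; axes as the frame's. All four feet reach their notches together, so the carrier drops flat by 6 mm, then stops at the notches' end walls (3 mm play each way) and the push force rises sharply. Pushing on hard can tip it out again.
- carrier: Loose aluminium plate 200 (x, along the rails) x 127 x 6 mm on four feet 8 mm high, with a green circuit board 158 x 86 mm fixed on it; 0.27 to 0.5 kg. Origin: midway between the feet at their undersides, 22 mm above the bench on the tracks, 16 mm when dropped home. Starts 85 to 120 mm short of home; slides with 1 to 5 N. Dark clamp strip 20 x 50 mm at its front, an upright flange at its rear.
- push_face (a point): Middle of the rear face of the carrier's push flange, which is 100 mm behind the carrier's origin: 90 mm wide, 6 mm thick, from 14 to 34 mm above the carrier's origin (the plate's edge below is in the same plane). Moves with the carrier; push here along the frame's +x. Behind it is free space.
- latch (a joint): Flat turn latch on a post 163 mm along +x from the frame's origin, on its centre line. Turns anticlockwise from above: 0 = open, pointing along the frame's +y; 1.57 rad = closed at its stop, pointing along -x over the carrier's clamp strip, 1.5 mm above it (a carrier still up on the tracks blocks it). Starts at 0 to 0.25, stays where left; about 1 N at the peg moves it.
- latch_peg (a point): Point on the axis of the black upright peg at the latch's free end, 6 mm below its top; the peg is 12 mm in diameter, 36 mm from the latch's pivot, and stands from 44 to 68 mm above the bench. Push it sideways, from the frame's +x side first, round to closed.
- screw_cup_mid (a point): Bystander: centre of a small red cup of screws, 50 mm across, 16 mm high, loose on the bench beside the frame.
- pvc_tape_mid (a point): Bystander: centre of a roll of black tape lying flat, 62 mm across, 18 mm high, loose on the bench beside the frame.
- side_cutters_mid (a point): Bystander: centre of red-handled side cutters, 117 x 45 x 12 mm, loose on the bench beside the frame.
Not all that is in view belongs to the job. Of the things that look like the carrier, the larger one is meant.

How it is judged (in metres and radians):
On the way, in this order (a step that is already met when the one before it is completed fails the run):
1. the carrier has dropped into its notches (z of carrier in the frame of home below 0.003 m and horizontal distance between carrier and home below 0.006 m and angle between carrier's own z axis and vertical below 0.04 rad), for 0.2 s.
2. the latch is turned over the carrier's front edge (value of joint latch above 1.3 rad), for 0.2 s.
At the end, for the whole second after the job is handed in: The carrier sits flat in its notches (origin within 6 mm of home in plan and less than 3 mm above it, tilt under 0.04 rad, at rest) and the latch is turned to at least 1.3 rad (all of step 1 and linear speed of carrier below 0.02 m/s and value of joint latch above 1.3 rad); the robot touches nothing.
It fails at once if the carrier is lifted (more than 12 mm above its riding height) or tipped (over 0.15 rad) (height (world z) of carrier above 0.034 m or angle between carrier's own z axis and vertical above 0.15 rad).
It fails at once if a bystander is moved more than 20 mm (distance of any of screw_cup_mid, pvc_tape_mid, side_cutters_mid from where it was at the start of the episode above 0.02 m).
It also fails if it takes over 51 s, if anything falls off the work surface, if the arm or the gripper's body presses on something with over 40 N, if the wrist force passes 120 N, or if a joint passes its speed limit or range.

ROBOT

A 6-joint arm with a two-finger parallel gripper is mounted at the origin on a cart in front of the work surface, level with it; the furniture and walls round the work are solid. World frame = base frame: x ahead of the robot, y to its left, z up, the work surface at z = 0. Lengths are in mm, angles in rad, forces in N, time in s.
With the tool pointing down it reaches from about 425 to 1125 mm from the base axis. Payload 14.9 kg.
Tool frame: the origin (TCP) lies at the very end of the fingers, on their centre line; the grasp point (between the pads) lies 19 mm behind it; z points along the fingers, y is the line along which they close (so a half turn about z gives the same grasp; the last joint's range is limited). The gripper opens to 91 mm and grips with 3 to 60 N. Pads are 32 mm wide; open, the fingers measure 118 mm over their backs; the gripper's body (76 mm by 178 mm) begins 60 mm behind the grasp point.
Start: joints at [1.129, 0.379, 1.734, -0, 1.028, -0.033], TCP at [278.264, 642.329, 213.932] pointing down, gripper open.
Joint ranges: [-2.77, 2.77], [-0.74, 2.19], [0, 2.66], [-1.06, 4.2], [0.31, 2.87], [-3.08, 3.08]. Speed limits (rad/s): [1.89, 1.89, 2.39, 3.14, 3.14, 3.14].

INTERFACE

Orientations are given as [roll, pitch, yaw] about the fixed x, y, z axes, in that order (R = Rz(yaw) Ry(pitch) Rx(roll)).
In Python, from plant import sense, camera, sign_off gives the robot as it stands.
- The arm moves only by the shell command python3 -m inch 'ROWS' [OPENING]. ROWS is JSON, a list of rows, each an object of numbers: "x", "y", "z": the shift along the tool's x, y, z in cm; "rx", "ry", "rz": the turn, a rotation vector about the tool's x, y, z in degrees. In form: [{"x": .., "y": .., "z": .., "rx": .., "ry": .., "rz": ..}, ...]. A call has 1 to 20 rows; each row is the pose to reach, as a shift and turn from the pose commanded when the call began, along the tool's axes at that moment; what a row does not reach only later rows make up. A row lasts 1/8 s, in which the tool goes at most 62.5 mm and 10.7 degrees, less where a joint would pass 70% of its speed; a pose out of reach is approached as far as the arm can. A call with a gripper value outside its range is refused whole. OPENING is the opening, from -1 (shut) to 1 (fully open), set as the call begins (- or left out, the last holds). The fingers move at their own pace and stop on an object; the grip force is fixed at half the most. Time passes only in rows, so rows that repeat a pose let the fingers close. It gives the time, the measured TCP pose, the force, the opening and the grip force at its end, in the units of the state.
- sense(): the state, without advancing time (a new reading comes with each control period).
- camera(name): name is "scene" or "top" or "wrist"; returns a dict with "color" (420x560x3 uint8, red, green, blue), "fx", "fy", "cx", "cy" (pixels), "pose" (4x4, takes a point from camera to world coordinates); the wrist camera has in their place "hand_eye" (4x4, takes a point from camera to tool coordinates, whose origin is the TCP and whose axes are the flange's). Camera axes: x right, y down, z forward; pixel columns grow to the right and rows downward; lengths in mm; the calibration is good to about 2 mm. A picture is of the moment at which its call begins: read the wrist's pose just before it. There is no depth.
- sign_off(): hands the job in; it is judged then, once.
The state is a dict: "time": time; "joints": joint angles; "qvel": joint speeds; "effort": joint torques, N m; "tcp_pos": TCP position; "orientation": TCP orientation; "ft_force": force on the tool from outside, world axes, zero at the start; "ft_torque": the same for the moment, N m; "width": opening from 0.0 (shut) to 1.0 (fully open); "finger_force": force on a finger pad.
Only numpy, scipy, OpenCV 4.12 (cv2) and the standard library are available. Lean on these libraries where they do the work, as an engineer would, in place of code of your own. Each camera call takes 0.05 s, during which the arm holds its last target. There are 200 camera calls.

## Working session

There is one attempt and no reset: what is moved stays moved. The work goes in short steps, Python scripts to look and compute and a shell command to move; the robot and the scene stay as the last step left them, time stands still between calls to the robot, and variables do not carry over. Pictures are saved under pics/ and viewed, at most 10 in all, crops included, and the job is handed in when it is done.

```bash
mkdir -p pics; ls; python3 - <<'E'
from plant import sense,camera
import cv2,numpy as np
for n in("top","scene"):
    c=camera(n);cv2.imwrite(f"pics/{n}0.png",c["color"][:,:,::-1]);print(n,c["fx"],c["fy"],c["cx"],c["cy"],np.round(c["pose"],3).tolist())
s=sense();print(s["time"],s["tcp_pos"],s["orientation"],s["width"],s["ft_force"])
E
```

```text
pics
top 380.08795635070203 380.08795635070203 282.7104225098629 212.26021423114548 [[0.015, -0.982, 0.188, 387.505], [-1.0, -0.017, -0.006, 164.922], [0.009, -0.188, -0.982, 910.476], [0.0, 0.0, 0.0, 1.0]]
scene 482.4544800254596 482.4544800254596 276.9888342243196 207.9537839165024 [[0.898, -0.287, 0.333, 266.511], [-0.44, -0.588, 0.679, -423.721], [0.001, -0.756, -0.654, 632.189], [0.0, 0.0, 0.0, 1.0]]
0.1 [278.08830179 641.9954173  213.34722758] [-3.14058472e+00 -4.60562555e-05  2.73277730e+00] 0.9986862755637175 [-0.23596173 -0.01475784  0.48193433]
```

View pics/top0.png

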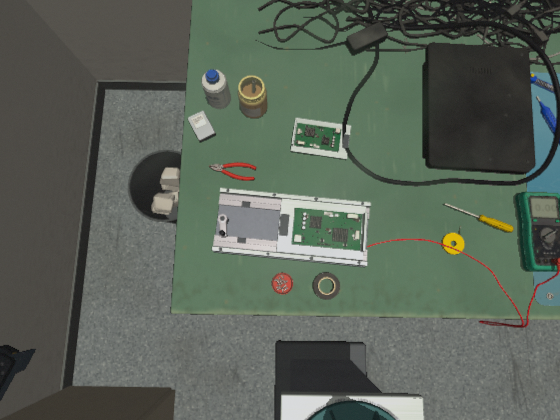

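View pics/scene0.png

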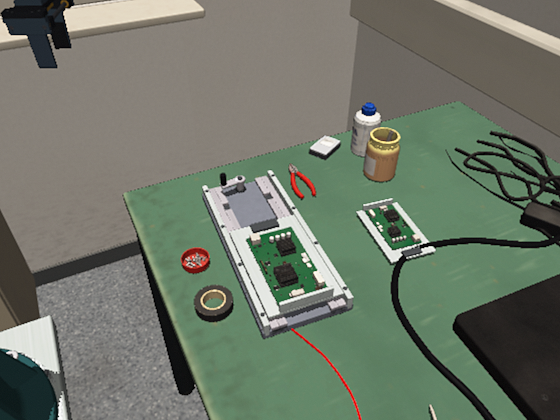

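The top view shows the frame at about (212–370, 188–265). The latch is at its left end near (222, 225), so frame +x points towards world +y. The carrier's flange is on the right near (367, 230). I'll zoom in.

```bash
cat > h.py <<'E'
import numpy as np
from plant import sense,camera
from scipy.spatial.transform import Rotation as R
def ray(c,uv,z,T=None):
    T=np.array(c["pose"]) if T is None else T
    d=T[:3,:3]@np.array([(uv[0]-c["cx"])/c["fx"],(uv[1]-c["cy"])/c["fy"],1])
    return T[:3,3]+d*(z-T[2,3])/d[2]
E
python3 - <<'E'
import cv2
a=cv2.imread("pics/top0.png")[180:275,205:380];b=cv2.imread("pics/scene0.png")[160:345,190:365]
cv2.imwrite("pics/top0c.png",cv2.resize(a,None,fx=4.5,fy=4.5,interpolation=cv2.INTER_CUBIC))
cv2.imwrite("pics/sc0c.png",cv2.resize(b,None,fx=3.2,fy=3.2,interpolation=cv2.INTER_CUBIC))
E
```

```text
(no output)
```

View pics/top0c.png

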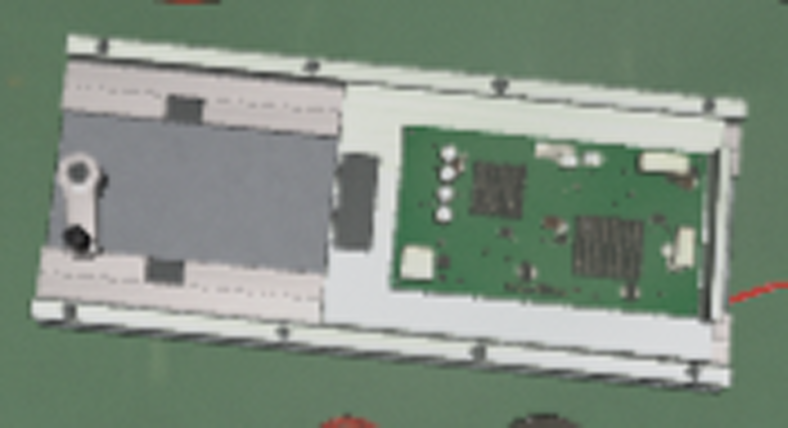

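View pics/sc0c.png

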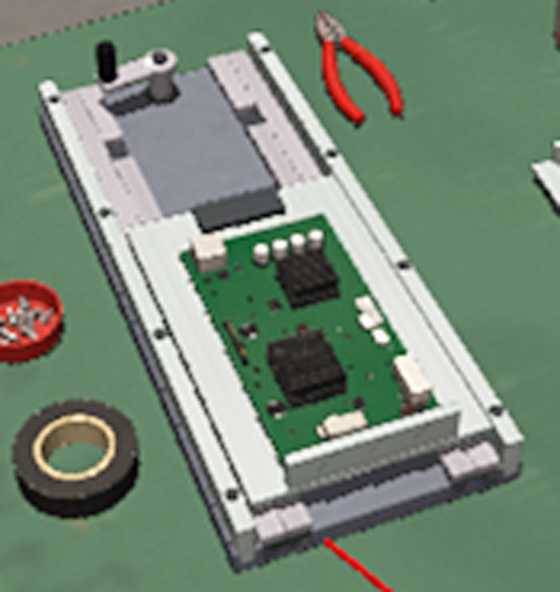

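In the top crop the strip corners are at (68,36), (746,100), (730,386) and (32,302). The latch post is at (78,172), the peg top at about (76,236), and the flange's top rear edge runs from (735,122) to (720,320). The scene crop confirms the layout, with free space behind the flange.

```bash
python3 - <<'E'
from h import *
c=camera("top")
def t(X,Y,z): return ray(c,((X+.5)/4.5-.5+205,(Y+.5)/4.5-.5+180),z)[:2]
d=camera("scene")
def sc(X,Y,z): return ray(d,((X+.5)/3.2-.5+190,(Y+.5)/3.2-.5+160),z)[:2]
UL,UR,LR,LL=t(68,36,34),t(746,100,34),t(730,372,34),t(32,303,34)
ctr=(UL+UR+LR+LL)/4
ax=(UL+LL-UR-LR)/2
print("corners",UL,UR,LR,LL,"len",np.linalg.norm(ax),"w",np.linalg.norm(UL-LL),np.linalg.norm(UR-LR))
a=np.arctan2(ax[1],ax[0]);ex=np.array([np.cos(a),np.sin(a)]);ey=np.array([-ex[1],ex[0]])
print("ctr",ctr,"yaw",a)
def F(p): p=p-ctr;return np.round([p@ex,p@ey],1)
print("pivot",F(t(78,172,50)),"peg top",F(t(76,236,68)))
print("flange",F(t(735,122,56)),F(t(720,320,56)))
print("carrier front",F(t(344,85,36)),F(t(322,322,36)))
S=[sc(258,35,34),sc(520,437,34),sc(238,562,16),sc(42,86,34)]
print("scene corners",[F(p) for p in S],"flange",F(sc(288,460,56)),F(sc(460,408,56)),"peg",F(sc(105,45,68)),"pivot",F(sc(160,58,52)))
print("bystanders",[F(ray(c,uv,16)[:2]) for uv in((282,283),(326,286),(235,171))])
s=sense();print(s["joints"],s["orientation"])
E
```

```text
corners [612.55692317 310.19977354] [584.20619148 -47.21849384] [442.00040239 -35.05947921] [471.39156076 322.03763727] len 358.42236245121734 w 141.66084343260394 142.72465830283514
ctr [527.53876945 137.48985944] yaw 1.4901588995944584
pivot [161.9   3.5] peg top [155.8  38.5]
flange [-169.6  -54. ] [-167.6   47.8]
carrier front [ 31.5 -58.3] [30.7 66.3]
scene corners [array([178.5, -69.2]), array([-176.5,  -71. ]), array([-181.7,   78.2]), array([177.6,  75.4])] flange [-164.    46.2] [-165.3  -42. ] peg [159.7  37.3] pivot [155.4   4.4]
bystanders [array([ 10.3, 136.5]), array([-91.7, 133.5]), array([ 150.5, -120.4])]
[ 1.12869689e+00  3.79241074e-01  1.73454449e+00 -2.84896613e-05
  1.02849382e+00 -3.33377626e-02] [-3.14090549e+00  1.48842835e-06  2.73284569e+00]
```

```bash
cat >> h.py <<'E'
O=np.array([524.5,137.8]);A=1.490
ex=np.array([np.cos(A),np.sin(A)]);ey=np.array([-ex[1],ex[0]])
def goal(fx,fy,z,yaw=3.061):
    "rows values (cm, deg) from present pose to frame point fx,fy, height z, tool down at yaw"
    s=sense();R0=R.from_euler("xyz",s["orientation"]);p=np.r_[O+fx*ex+fy*ey,z]
    d=R0.inv().apply(p-s["tcp_pos"])/10
    w=(R0.inv()*R.from_euler("xyz",[np.pi,0,yaw])).as_rotvec(degrees=True)
    print((fx,fy,z),"xyz cm",d.round(2),"rot",w.round(1))
def where():
    s=sense();p=s["tcp_pos"][:2]-O;f=s["ft_force"]
    print("t",round(s["time"],2),"frame",round(p@ex,1),round(p@ey,1),"z",s["tcp_pos"][2].round(1),"ori",np.round(s["orientation"],3),"F frame",round(f[:2]@ex,1),round(f[:2]@ey,1),round(f[2],1),"w",s["width"])
E
python3 -c "
from h import *
goal(-195,0,213);goal(-195,0,110)"
```

```text
(-195, 0, 213) xyz cm [-48.93 -54.95   0.09] rot [ -0.   -0.  -18.8]
(-195, 0, 110) xyz cm [-48.93 -54.94  10.39] rot [ -0.   -0.  -18.8]
```

```bash
python3 -m inch '[{"x":-4,"y":-4.6,"rz":-2},{"x":-8.1,"y":-9.2,"rz":-4},{"x":-12.2,"y":-13.7,"rz":-6},{"x":-16.3,"y":-18.3,"rz":-8},{"x":-20.4,"y":-22.9,"rz":-10},{"x":-24.5,"y":-27.5,"rz":-12},{"x":-28.5,"y":-32,"rz":-14},{"x":-32.6,"y":-36.6,"rz":-16},{"x":-36.7,"y":-41.2,"rz":-18},{"x":-40.8,"y":-45.8,"rz":-18.8},{"x":-44.9,"y":-50.3,"rz":-18.8},{"x":-48.9,"y":-55,"rz":-18.8},{"x":-48.9,"y":-55,"z":5,"rz":-18.8},{"x":-48.9,"y":-55,"z":10,"rz":-18.8},{"x":-48.9,"y":-55,"z":10,"rz":-18.8},{"x":-48.9,"y":-55,"z":10,"rz":-18.8}]' -1
python3 - <<'E'
from h import *
import cv2
where();goal(-195,0,36)
c=camera("wrist");cv2.imwrite("pics/w1.png",c["color"][:,:,::-1]);print(c["hand_eye"],c["fx"],c["cx"],c["cy"])
E
```

```text
t 0.2 frame 482.8 286.2 z 213.5 ori [-3.141  0.     2.733] F frame -0.4 -1.3 0.0 w 0.9950545304072419
(-195, 0, 36) xyz cm [-48.93 -54.93  17.79] rot [ -0.   -0.  -18.8]
[[-3.32202395e-04 -9.63362562e-01 -2.68202283e-01  7.69531520e+01]
 [ 9.99999624e-01 -5.34955216e-04  6.82893357e-04 -3.15973731e-01]
 [-8.01350104e-04 -2.68201955e-01  9.63362377e-01 -1.70436590e+02]
 [ 0.00000000e+00  0.00000000e+00  0.00000000e+00  1.00000000e+00]] 344.3685137601163 279.9011224092049 208.3991233546722validation failed for argument at $[0]...
```

View pics/w1.png

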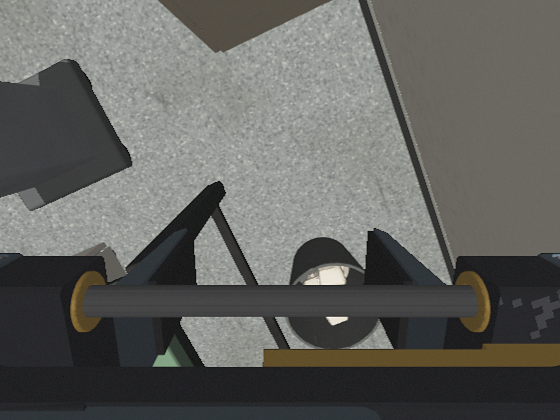

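The wrist view shows only the floor and the fingers, because the arm hasn't moved: the call was refused. Every row probably needs all six keys.

```bash
python3 -m inch '[{"x":-4,"y":-4.6,"z":0,"rx":0,"ry":0,"rz":-2},{"x":-8.1,"y":-9.2,"z":0,"rx":0,"ry":0,"rz":-4},{"x":-12.2,"y":-13.7,"z":0,"rx":0,"ry":0,"rz":-6},{"x":-16.3,"y":-18.3,"z":0,"rx":0,"ry":0,"rz":-8},{"x":-20.4,"y":-22.9,"z":0,"rx":0,"ry":0,"rz":-10},{"x":-24.5,"y":-27.5,"z":0,"rx":0,"ry":0,"rz":-12},{"x":-28.5,"y":-32,"z":0,"rx":0,"ry":0,"rz":-14},{"x":-32.6,"y":-36.6,"z":0,"rx":0,"ry":0,"rz":-16},{"x":-36.7,"y":-41.2,"z":0,"rx":0,"ry":0,"rz":-18},{"x":-40.8,"y":-45.8,"z":0,"rx":0,"ry":0,"rz":-18.8},{"x":-44.9,"y":-50.3,"z":0,"rx":0,"ry":0,"rz":-18.8},{"x":-48.9,"y":-55,"z":0,"rx":0,"ry":0,"rz":-18.8},{"x":-48.9,"y":-55,"z":5,"rx":0,"ry":0,"rz":-18.8},{"x":-48.9,"y":-55,"z":10,"rx":0,"ry":0,"rz":-18.8},{"x":-48.9,"y":-55,"z":10,"rx":0,"ry":0,"rz":-18.8},{"x":-48.9,"y":-55,"z":10,"rx":0,"ry":0,"rz":-18.8}]' -1
python3 - <<'E'
from h import *
import cv2
where();goal(-195,0,38)
c=camera("wrist");cv2.imwrite("pics/w2.png",c["color"][:,:,::-1])
E
```

```text
time: 2.25
tcp_pos: [509.2, -56.7, 115.5]
orientation: [-3.141, 0.001, 3.061]
ft_force: [-0.1, -0.8, 0.6]
width: 0.004
finger_force: 0.0
t 2.25 frame -195.1 -0.5 z 115.5 ori [-3.141e+00  1.000e-03  3.061e+00] F frame -0.8 0.0 0.6 w 0.004270998621122542
(-195, 0, 38) xyz cm [0.06 0.01 7.75] rot [-0.   0.1  0. ]
```

View pics/w2.png

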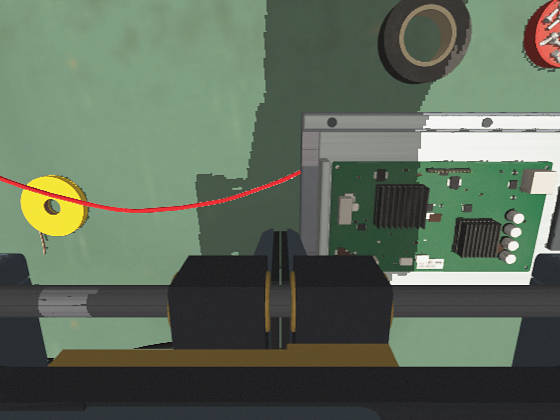

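The wrist view shows the closed fingers just behind the frame's end, with the flange's edge at u≈320, v 160–270, so there's clear room to descend. I'll lower, then approach the flange.

```bash
python3 - <<'E'
from h import *
s=sense();c=camera("wrist");T=np.eye(4);T[:3,:3]=R.from_euler("xyz",s["orientation"]).as_matrix();T[:3,3]=s["tcp_pos"];T=T@c["hand_eye"]
for uv,z in(((320,200),56),((302,115),34),((320,160),56)):
    p=ray(c,uv,z,T)[:2]-O;print(p@ex,p@ey)
E
python3 -m inch '[{"x":0,"y":0,"z":3,"rx":0,"ry":0,"rz":0},{"x":0,"y":0,"z":6,"rx":0,"ry":0,"rz":0},{"x":0,"y":0,"z":7.3,"rx":0,"ry":0,"rz":0},{"x":0,"y":0,"z":7.3,"rx":0,"ry":0,"rz":0},{"x":0,"y":0.7,"z":7.3,"rx":0,"ry":0,"rz":0},{"x":0,"y":1.2,"z":7.3,"rx":0,"ry":0,"rz":0},{"x":0,"y":1.2,"z":7.3,"rx":0,"ry":0,"rz":0}]'
python3 -c "
from h import *
where()"
```

```text
-167.22037654748013 17.79973200182009
-179.25124414949806 74.1750329107162
-168.0946257966788 45.370578555475575
time: 3.22
tcp_pos: [509.7, -44.3, 41.5]
orientation: [-3.142, 0.001, 3.062]
ft_force: [0.4, 0.5, 0.6]
width: 0.006
finger_force: 0.0
t 3.23 frame -182.7 0.1 z 41.5 ori [-3.142e+00  1.000e-03  3.062e+00] F frame 0.5 -0.4 0.6 w 0.005556082180447766
```

```bash
python3 -m inch '[{"x":0,"y":0.2,"z":0.4,"rx":0,"ry":0,"rz":0},{"x":0,"y":0.5,"z":0.4,"rx":0,"ry":0,"rz":0},{"x":0,"y":0.9,"z":0.4,"rx":0,"ry":0,"rz":0},{"x":0,"y":1.3,"z":0.4,"rx":0,"ry":0,"rz":0},{"x":0,"y":1.7,"z":0.4,"rx":0,"ry":0,"rz":0},{"x":0,"y":2.1,"z":0.4,"rx":0,"ry":0,"rz":0},{"x":0,"y":2.5,"z":0.4,"rx":0,"ry":0,"rz":0},{"x":0,"y":2.9,"z":0.4,"rx":0,"ry":0,"rz":0},{"x":0,"y":3.3,"z":0.4,"rx":0,"ry":0,"rz":0},{"x":0,"y":3.7,"z":0.4,"rx":0,"ry":0,"rz":0},{"x":0,"y":4.1,"z":0.4,"rx":0,"ry":0,"rz":0},{"x":0,"y":4.5,"z":0.4,"rx":0,"ry":0,"rz":0},{"x":0,"y":4.9,"z":0.4,"rx":0,"ry":0,"rz":0},{"x":0,"y":5.3,"z":0.4,"rx":0,"ry":0,"rz":0},{"x":0,"y":5.7,"z":0.4,"rx":0,"ry":0,"rz":0},{"x":0,"y":6.1,"z":0.4,"rx":0,"ry":0,"rz":0},{"x":0,"y":6.5,"z":0.4,"rx":0,"ry":0,"rz":0},{"x":0,"y":6.9,"z":0.4,"rx":0,"ry":0,"rz":0},{"x":0,"y":7,"z":0.4,"rx":0,"ry":0,"rz":0}]'
python3 - <<'E'
from h import *
import cv2
where()
c=camera("top");a=c["color"][180:275,205:380,::-1];cv2.imwrite("pics/t3.png",cv2.resize(a,None,fx=4.5,fy=4.5,interpolation=cv2.INTER_CUBIC))
E
```

```text
time: 5.6
tcp_pos: [514.9, 25.3, 36.9]
orientation: [3.142, -0.0, 3.061]
ft_force: [-0.5, -0.9, -0.1]
width: 0.0
finger_force: 0.7
t 5.6 frame -112.9 0.4 z 36.9 ori [ 3.142 -0.     3.061] F frame -1.0 0.4 -0.1 w 0.00032883204714058705
```

View pics/t3.png

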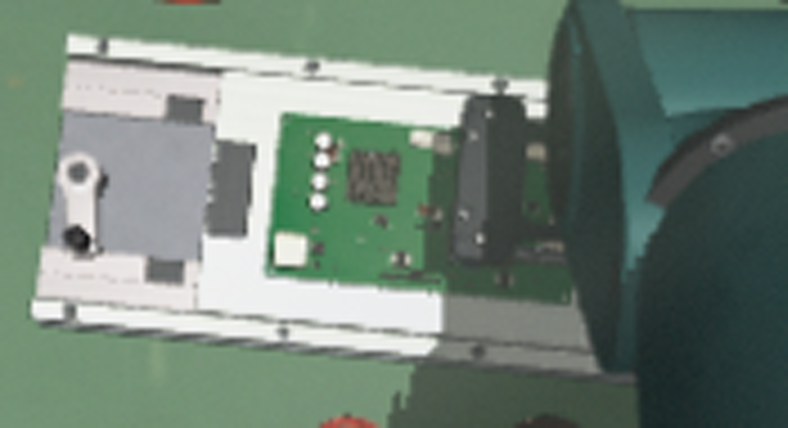

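The carrier's front edge has moved from crop x≈344 to 217, about 66 mm, and it's straight. That leaves about 41 mm to go.

```bash
python3 -m inch '[{"x":0,"y":0.4,"z":0,"rx":0,"ry":0,"rz":0},{"x":0,"y":0.8,"z":0,"rx":0,"ry":0,"rz":0},{"x":0,"y":1.2,"z":0,"rx":0,"ry":0,"rz":0},{"x":0,"y":1.6,"z":0,"rx":0,"ry":0,"rz":0},{"x":0,"y":2.0,"z":0,"rx":0,"ry":0,"rz":0},{"x":0,"y":2.4,"z":0,"rx":0,"ry":0,"rz":0},{"x":0,"y":2.7,"z":0,"rx":0,"ry":0,"rz":0},{"x":0,"y":2.9,"z":0,"rx":0,"ry":0,"rz":0},{"x":0,"y":3.1,"z":0,"rx":0,"ry":0,"rz":0},{"x":0,"y":3.3,"z":0,"rx":0,"ry":0,"rz":0},{"x":0,"y":3.4,"z":0,"rx":0,"ry":0,"rz":0},{"x":0,"y":3.5,"z":0,"rx":0,"ry":0,"rz":0}]'
python3 -c "
from h import *
where()"
python3 -m inch '[{"x":0,"y":0.1,"z":0,"rx":0,"ry":0,"rz":0},{"x":0,"y":0.2,"z":0,"rx":0,"ry":0,"rz":0},{"x":0,"y":0.2,"z":0,"rx":0,"ry":0,"rz":0}]'
python3 -c "
from h import *
where()"
```

```text
time: 7.15
tcp_pos: [517.8, 59.9, 36.9]
orientation: [-3.142, -0.0, 3.061]
ft_force: [0.3, -3.0, 0.6]
width: 0.005
finger_force: 0.9
t 7.15 frame -78.2 0.4 z 36.9 ori [-3.142 -0.     3.061] F frame -2.9 -0.5 0.6 w 0.005157365912729096
time: 7.52
tcp_pos: [517.9, 61.9, 36.9]
orientation: [3.142, 0.0, 3.061]
ft_force: [0.2, -1.2, 0.1]
width: 0.005
finger_force: 0.3
t 7.53 frame -76.1 0.4 z 36.9 ori [3.142 0.    3.061] F frame -1.1 -0.3 0.1 w 0.0054406675428742115
```

```bash
w(){ python3 -c "
from h import *
where()"; }
for i in 1; do python3 -m inch '[{"x":0,"y":0.1,"z":0,"rx":0,"ry":0,"rz":0},{"x":0,"y":0.2,"z":0,"rx":0,"ry":0,"rz":0},{"x":0,"y":0.2,"z":0,"rx":0,"ry":0,"rz":0}]' >/dev/null; w; done
python3 -m inch '[{"x":0,"y":0.1,"z":0,"rx":0,"ry":0,"rz":0},{"x":0,"y":0.15,"z":0,"rx":0,"ry":0,"rz":0},{"x":0,"y":0.15,"z":0,"rx":0,"ry":0,"rz":0}]'>/dev/null; w
```

```text
t 7.9 frame -74.1 0.5 z 36.9 ori [ 3.142 -0.     3.061] F frame -0.8 -0.4 -0.0 w 0.00276376641257057
t 8.28 frame -72.7 0.4 z 36.9 ori [ 3.142 -0.     3.061] F frame -0.6 -0.3 -0.1 w 0.00610055484870927
```

```bash
w(){ python3 -c "
from h import *
where()"; }
python3 -m inch '[{"x":0,"y":0.1,"z":0,"rx":0,"ry":0,"rz":0},{"x":0,"y":0.15,"z":0,"rx":0,"ry":0,"rz":0}]'>/dev/null; w
python3 -m inch '[{"x":0,"y":0.1,"z":0,"rx":0,"ry":0,"rz":0},{"x":0,"y":0.15,"z":0,"rx":0,"ry":0,"rz":0}]'>/dev/null; w
python3 - <<'E'
from h import *
import cv2
c=camera("top");a=c["color"][180:275,205:380,::-1];b=camera("scene")["color"][150:280,190:320,::-1]
A=cv2.resize(a,(787,300),interpolation=cv2.INTER_CUBIC);A=cv2.resize(a,None,fx=3,fy=3,interpolation=cv2.INTER_CUBIC);B=cv2.resize(b,None,fx=2.19,fy=2.19,interpolation=cv2.INTER_CUBIC)[:285]
cv2.imwrite("pics/t4.png",np.hstack([A[:,:515],B]))
E
```

```text
t 8.53 frame -71.1 0.3 z 37.0 ori [3.142 0.    3.061] F frame -1.2 -0.0 -0.0 w 0.005186557503516589
t 8.78 frame -69.7 0.4 z 36.9 ori [-3.142 -0.     3.061] F frame -2.4 -0.1 0.3 w 0.005544348636812175
```

View pics/t4.png

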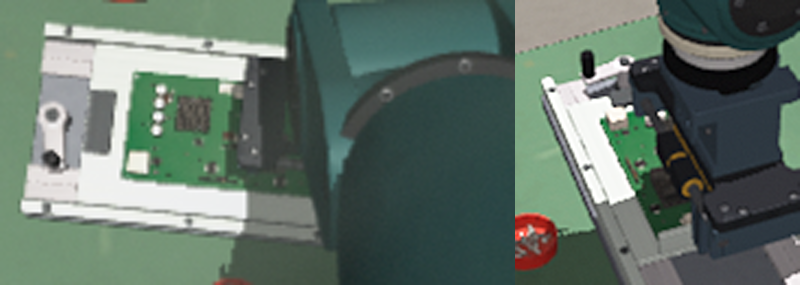

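The top crop shows the carrier's front edge now near the latch, at x≈73–87 of the crop. I'll measure the edge position numerically in both views, before and after, to see whether it has dropped.

```bash
cat > edge.py <<'E'
from h import *
import cv2
def edge(c,img,z,fy,lo,hi):
    T=np.linalg.inv(np.array(c["pose"]));xs=np.arange(lo,hi,.25)
    P=np.array([np.r_[O+x*ex+fy*ey,z,1] for x in xs])@T.T
    m=np.stack([c["fx"]*P[:,0]/P[:,2]+c["cx"],c["fy"]*P[:,1]/P[:,2]+c["cy"]],1).astype(np.float32)
    g=cv2.remap(cv2.cvtColor(img,cv2.COLOR_BGR2GRAY),m[:,:1],m[:,1:],cv2.INTER_LINEAR)[:,0].astype(float)
    g=np.convolve(g,np.ones(8)/8,"same");d=np.gradient(g);d[:12]=d[-12:]=0
    return xs[np.argmin(d)],round(-d.min(),2)
if __name__=="__main__":
    for n in("top","scene"):
        c=camera(n)
        for nm,img,lo,hi in(("start",cv2.imread(f"pics/{n}0.png"),0,60),("now",c["color"][:,:,::-1].copy(),115,160)):
            for z in(36,30):print(n,nm,z,[edge(c,img,z,y,lo,hi) for y in(40,45,50,55)])
E
python3 edge.py
```

```text
top start 36 [(np.float64(30.0), np.float64(2.56)), (np.float64(31.75), np.float64(2.12)), (np.float64(31.25), np.float64(3.56)), (np.float64(30.75), np.float64(5.62))]
top start 30 [(np.float64(30.0), np.float64(1.81)), (np.float64(31.75), np.float64(2.62)), (np.float64(31.25), np.float64(3.69)), (np.float64(30.75), np.float64(5.94))]
top now 36 [(np.float64(146.0), np.float64(4.06)), (np.float64(138.5), np.float64(0.88)), (np.float64(137.75), np.float64(3.88)), (np.float64(137.25), np.float64(4.38))]
top now 30 [(np.float64(151.5), np.float64(3.75)), (np.float64(139.25), np.float64(1.0)), (np.float64(138.5), np.float64(4.5)), (np.float64(138.0), np.float64(3.94))]
scene start 36 [(np.float64(34.0), np.float64(4.19)), (np.float64(32.75), np.float64(3.0)), (np.float64(33.0), np.float64(2.25)), (np.float64(31.75), np.float64(1.56))]
scene start 30 [(np.float64(3.0), np.float64(4.38)), (np.float64(37.25), np.float64(1.62)), (np.float64(39.75), np.float64(3.19)), (np.float64(40.25), np.float64(1.5))]
scene now 36 [(np.float64(135.0), np.float64(11.44)), (np.float64(143.25), np.float64(3.94)), (np.float64(133.25), np.float64(0.94)), (np.float64(134.25), np.float64(1.44))]
scene now 30 [(np.float64(139.25), np.float64(4.81)), (np.float64(151.25), np.float64(0.81)), (np.float64(141.25), np.float64(1.62)), (np.float64(141.25), np.float64(0.88))]
```

Assuming the top at 30 mm, the two views agree with the same small bias as at the start (138.3 vs 140.5). At 36 mm they disagree, so the carrier has probably dropped. A 1–2 mm nudge should confirm it with a force rise.

```bash
w(){ python3 -c "
from h import *
where()"; }
python3 -m inch '[{"x":0,"y":0.1,"z":0,"rx":0,"ry":0,"rz":0},{"x":0,"y":0.1,"z":0,"rx":0,"ry":0,"rz":0}]'>/dev/null; w
python3 -m inch '[{"x":0,"y":0.1,"z":0,"rx":0,"ry":0,"rz":0},{"x":0,"y":0.1,"z":0,"rx":0,"ry":0,"rz":0}]'>/dev/null; w
python3 edge.py | grep now
```

```text
t 9.22 frame -68.7 0.4 z 36.9 ori [-3.142  0.     3.061] F frame -2.6 0.8 0.7 w 0.005747320231400871
t 9.47 frame -67.6 0.4 z 36.9 ori [-3.142  0.     3.061] F frame -2.5 -1.0 0.6 w 0.009044857789518525
top now 36 [(np.float64(139.25), np.float64(4.12)), (np.float64(138.0), np.float64(0.69)), (np.float64(140.25), np.float64(1.75)), (np.float64(139.5), np.float64(3.56))]
top now 30 [(np.float64(151.5), np.float64(3.75)), (np.float64(139.5), np.float64(0.56)), (np.float64(140.75), np.float64(2.06)), (np.float64(140.25), np.float64(3.62))]
scene now 36 [(np.float64(135.75), np.float64(12.44)), (np.float64(143.25), np.float64(3.94)), (np.float64(132.0), np.float64(0.5)), (np.float64(134.25), np.float64(2.0))]
scene now 30 [(np.float64(142.75), np.float64(8.19)), (np.float64(142.25), np.float64(0.94)), (np.float64(144.5), np.float64(2.25)), (np.float64(141.5), np.float64(1.12))]
```

```bash
w(){ python3 -c "
from h import *
where()"; }
python3 -m inch '[{"x":0,"y":0.1,"z":0,"rx":0,"ry":0,"rz":0},{"x":0,"y":0.1,"z":0,"rx":0,"ry":0,"rz":0}]'>/dev/null; w
python3 -m inch '[{"x":0,"y":0.1,"z":0,"rx":0,"ry":0,"rz":0},{"x":0,"y":0.1,"z":0,"rx":0,"ry":0,"rz":0}]'>/dev/null; w
python3 edge.py | grep now
```

```text
t 9.82 frame -66.6 0.4 z 37.0 ori [3.142 0.    3.061] F frame -1.9 0.4 0.8 w 0.005706703997612648
t 10.07 frame -65.6 0.4 z 36.9 ori [3.142 0.    3.061] F frame -2.1 -0.4 0.5 w 0.0030899207297552427
top now 36 [(np.float64(141.5), np.float64(6.19)), (np.float64(140.75), np.float64(1.25)), (np.float64(142.25), np.float64(1.81)), (np.float64(141.75), np.float64(3.44))]
top now 30 [(np.float64(142.25), np.float64(4.88)), (np.float64(141.5), np.float64(1.12)), (np.float64(143.25), np.float64(2.5)), (np.float64(142.75), np.float64(3.81))]
scene now 36 [(np.float64(138.25), np.float64(13.19)), (np.float64(143.25), np.float64(3.88)), (np.float64(139.5), np.float64(1.06)), (np.float64(137.25), np.float64(1.62))]
scene now 30 [(np.float64(146.0), np.float64(10.25)), (np.float64(151.5), np.float64(0.94)), (np.float64(144.5), np.float64(2.06)), (np.float64(146.5), np.float64(0.94))]
```

```bash
w(){ python3 -c "
from h import *
where()"; }
python3 -m inch '[{"x":0,"y":0.1,"z":0,"rx":0,"ry":0,"rz":0},{"x":0,"y":0.1,"z":0,"rx":0,"ry":0,"rz":0}]'>/dev/null; w
python3 - <<'E'
from h import *
import cv2
c=camera("top");a=c["color"][185:250,205:300,::-1];b=camera("scene")["color"][165:265,195:300,::-1]
cv2.imwrite("pics/t5.png",np.hstack([cv2.resize(a,(420,287),interpolation=cv2.INTER_CUBIC),cv2.resize(b,(301,287),interpolation=cv2.INTER_CUBIC)]))
E
```

```text
t 10.43 frame -65.3 0.4 z 36.9 ori [-3.141 -0.     3.061] F frame -10.3 -0.7 2.5 w 0.004196598807095716
```

View pics/t5.png

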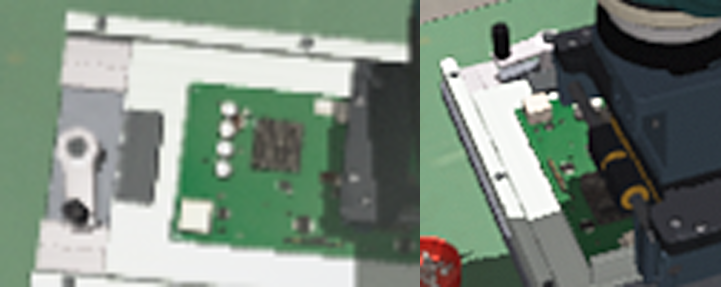

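The nudge raised the force from about 2 N to 10 N: the carrier is against the notch end walls and dropped flat (clear gap at the latch, front edge at crop x≈120). I'll back off, lift and go over to the +x side of the peg. In the crop, the peg top is at (75,213) and the pivot at (78,148).

```bash
python3 -m inch '[{"x":0,"y":-0.7,"z":0,"rx":0,"ry":0,"rz":0},{"x":0,"y":-1.6,"z":0,"rx":0,"ry":0,"rz":0},{"x":0,"y":-1.6,"z":-3,"rx":0,"ry":0,"rz":0},{"x":0,"y":-1.6,"z":-7,"rx":0,"ry":0,"rz":0},{"x":0,"y":-1.6,"z":-9.5,"rx":0,"ry":0,"rz":0},{"x":0.5,"y":2,"z":-9.5,"rx":0,"ry":0,"rz":0},{"x":1,"y":6,"z":-9.5,"rx":0,"ry":0,"rz":0},{"x":1.5,"y":10,"z":-9.5,"rx":0,"ry":0,"rz":0},{"x":2,"y":14,"z":-9.5,"rx":0,"ry":0,"rz":0},{"x":2.5,"y":18,"z":-9.5,"rx":0,"ry":0,"rz":0},{"x":3,"y":22,"z":-9.5,"rx":0,"ry":0,"rz":0},{"x":3.4,"y":26,"z":-9.5,"rx":0,"ry":0,"rz":0},{"x":3.4,"y":26,"z":-9.5,"rx":0,"ry":0,"rz":0},{"x":3.4,"y":26,"z":-9.5,"rx":0,"ry":0,"rz":0}]'
python3 - <<'E'
from h import *
import cv2
where()
s=sense();c=camera("wrist");cv2.imwrite("pics/w6.png",c["color"][:,:,::-1])
T=np.eye(4);T[:3,:3]=R.from_euler("xyz",s["orientation"]).as_matrix();T[:3,3]=s["tcp_pos"];np.save("T6.npy",T@c["hand_eye"])
c=camera("top");print([ [float(x) for x in np.round([(p-O)@ex,(p-O)@ey],1)] for p in (ray(c,((75+.5)*95/420-.5+205,(213+.5)*65/287-.5+185),68)[:2],ray(c,((78+.5)*95/420-.5+205,(148+.5)*65/287-.5+185),50)[:2])])
for n in("top",):
    img=c["color"][:,:,::-1].copy();cv2.imwrite("pics/top7.png",img)
E
python3 edge.py|grep now
```

```text
time: 12.28
tcp_pos: [505.7, 334.6, 131.7]
orientation: [-3.141, -0.001, 3.061]
ft_force: [-0.4, -0.5, -0.1]
width: 0.006
finger_force: 0.0
t 12.28 frame 194.7 34.6 z 131.7 ori [-3.141e+00 -1.000e-03  3.061e+00] F frame -0.5 0.4 -0.1 w 0.005753068461351219
[[155.3, 37.2], [161.0, 1.1]]
top now 36 [(np.float64(120.5), np.float64(11.12)), (np.float64(120.0), np.float64(10.94)), (np.float64(119.25), np.float64(11.0)), (np.float64(118.75), np.float64(11.06))]
top now 30 [(np.float64(121.25), np.float64(10.94)), (np.float64(120.5), np.float64(11.25)), (np.float64(120.0), np.float64(11.19)), (np.float64(119.25), np.float64(10.62))]
scene now 36 [(np.float64(118.0), np.float64(2.44)), (np.float64(118.0), np.float64(3.31)), (np.float64(118.0), np.float64(4.69)), (np.float64(134.25), np.float64(1.0))]
scene now 30 [(np.float64(123.25), np.float64(9.25)), (np.float64(122.0), np.float64(10.56)), (np.float64(123.5), np.float64(7.88)), (np.float64(122.75), np.float64(9.12))]
```

View pics/w6.png

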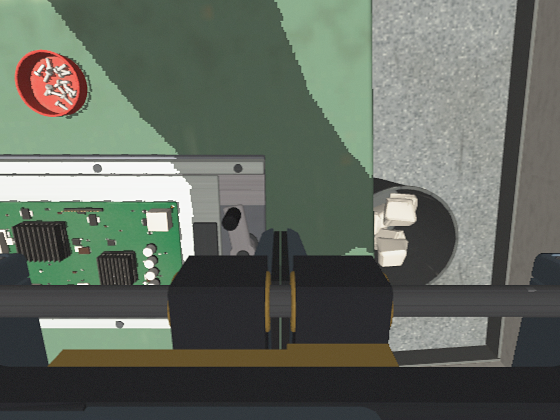

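The wrist view shows the peg top at (231,214) and the fingers to its right, on the frame's +x side with the way down clear. I'll descend to z≈52 and push along −x.

```bash
python3 -m inch '[{"x":0,"y":0,"z":4,"rx":0,"ry":0,"rz":0},{"x":0,"y":0,"z":7.9,"rx":0,"ry":0,"rz":0},{"x":0,"y":0,"z":7.9,"rx":0,"ry":0,"rz":0},{"x":0,"y":-0.5,"z":7.9,"rx":0,"ry":0,"rz":0},{"x":0,"y":-1,"z":7.9,"rx":0,"ry":0,"rz":0},{"x":0,"y":-1.4,"z":7.9,"rx":0,"ry":0,"rz":0},{"x":0,"y":-1.7,"z":7.9,"rx":0,"ry":0,"rz":0},{"x":0,"y":-2,"z":7.9,"rx":0,"ry":0,"rz":0},{"x":0,"y":-2.3,"z":7.9,"rx":0,"ry":0,"rz":0},{"x":0,"y":-2.6,"z":7.9,"rx":0,"ry":0,"rz":0},{"x":0,"y":-2.9,"z":7.9,"rx":0,"ry":0,"rz":0},{"x":0,"y":-3.2,"z":7.9,"rx":0,"ry":0,"rz":0},{"x":0,"y":-3.5,"z":7.9,"rx":0,"ry":0,"rz":0},{"x":0,"y":-3.8,"z":7.9,"rx":0,"ry":0,"rz":0},{"x":0,"y":-4.1,"z":7.9,"rx":0,"ry":0,"rz":0},{"x":0,"y":-4.3,"z":7.9,"rx":0,"ry":0,"rz":0}]'
python3 - <<'E'
from h import *
import cv2
where()
cv2.imwrite("pics/x8.png",np.hstack([cv2.resize(camera("wrist")["color"][120:260,100:340,::-1],(480,280)),cv2.resize(camera("scene")["color"][150:290,190:340,::-1],(300,280))]))
E
```

```text
time: 14.48
tcp_pos: [502.7, 292.4, 53.1]
orientation: [3.141, 0.001, 3.061]
ft_force: [2.4, 3.8, -0.5]
width: 0.002
finger_force: 2.2
t 14.47 frame 152.4 34.2 z 53.1 ori [3.141e+00 1.000e-03 3.061e+00] F frame 4.0 -2.0 -0.5 w 0.002471480743982617
```

View pics/x8.png

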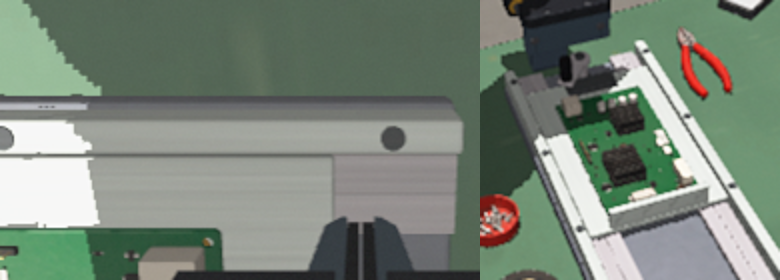

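The scene crop shows the latch partly turned and the bystanders in place. That was my eleventh picture, one over the limit of 10, so I'll view no more and work from numbers. Next I go round to the peg's +y side and push along −y.

```bash
python3 -m inch '[{"x":0,"y":0.6,"z":0,"rx":0,"ry":0,"rz":0},{"x":0.2,"y":1.2,"z":0,"rx":0,"ry":0,"rz":0},{"x":1.6,"y":1.2,"z":0,"rx":0,"ry":0,"rz":0},{"x":3,"y":1.2,"z":0,"rx":0,"ry":0,"rz":0},{"x":3,"y":0,"z":0,"rx":0,"ry":0,"rz":0},{"x":3,"y":-1.2,"z":0,"rx":0,"ry":0,"rz":0},{"x":3,"y":-2.2,"z":0,"rx":0,"ry":0,"rz":0},{"x":3,"y":-2.2,"z":0,"rx":0,"ry":0,"rz":0},{"x":2.4,"y":-2.2,"z":0,"rx":0,"ry":0,"rz":0},{"x":1.9,"y":-2.2,"z":0,"rx":0,"ry":0,"rz":0},{"x":1.5,"y":-2.2,"z":0,"rx":0,"ry":0,"rz":0},{"x":1.2,"y":-2.2,"z":0,"rx":0,"ry":0,"rz":0},{"x":0.9,"y":-2.2,"z":0,"rx":0,"ry":0,"rz":0},{"x":0.6,"y":-2.2,"z":0,"rx":0,"ry":0,"rz":0},{"x":0.3,"y":-2.2,"z":0,"rx":0,"ry":0,"rz":0},{"x":0,"y":-2.2,"z":0,"rx":0,"ry":0,"rz":0},{"x":-0.3,"y":-2.2,"z":0,"rx":0,"ry":0,"rz":0},{"x":-0.6,"y":-2.2,"z":0,"rx":0,"ry":0,"rz":0},{"x":-0.8,"y":-2.2,"z":0,"rx":0,"ry":0,"rz":0},{"x":-0.8,"y":-2.2,"z":0,"rx":0,"ry":0,"rz":0}]'
python3 -c "
from h import *
where()"
```

```text
time: 17.08
tcp_pos: [508.4, 269.2, 52.7]
orientation: [-3.141, -0.001, 3.061]
ft_force: [-2.5, -5.7, 0.9]
width: 0.002
finger_force: 2.4
t 17.07 frame 129.7 26.6 z 52.7 ori [-3.141e+00 -1.000e-03  3.061e+00] F frame -5.9 2.0 0.9 w 0.0020942123846214127
```

The force is mostly along −x (−5.9 N), so the peg may have slipped round to the finger's +x side. I'll back off, lift, return to the earlier viewpoint and locate the peg numerically in the wrist image.

```bash
python3 -m inch '[{"x":0.1,"y":-0.6,"z":0,"rx":0,"ry":0,"rz":0},{"x":0.3,"y":-0.8,"z":-3,"rx":0,"ry":0,"rz":0},{"x":0.5,"y":-0.8,"z":-7.9,"rx":0,"ry":0,"rz":0},{"x":0.8,"y":2.5,"z":-7.9,"rx":0,"ry":0,"rz":0},{"x":0.8,"y":6.5,"z":-7.9,"rx":0,"ry":0,"rz":0},{"x":0.8,"y":6.5,"z":-7.9,"rx":0,"ry":0,"rz":0}]'
cat > peg.py <<'E'
from h import *
import cv2
where()
s=sense();c=camera("wrist")
T=np.eye(4);T[:3,:3]=R.from_euler("xyz",s["orientation"]).as_matrix();T[:3,3]=s["tcp_pos"];T=T@c["hand_eye"]
cv2.imwrite("pics/w9.png",c["color"][:,:,::-1])
def blobs(img,box):
    x0,y0,x1,y1=box;m=(img[y0:y1,x0:x1].max(2)<32).astype(np.uint8)
    n,l,st,ce=cv2.connectedComponentsWithStats(m)
    for i in range(1,n):
        if st[i,4]>40:
            uv=ce[i]+[x0,y0];p=ray(c,uv,60,T)[:2]-O
            print("blob",uv.round(0),"area",st[i,4],st[i,:4]+[x0,y0,0,0],"frame@z60",(p@ex).round(1),(p@ey).round(1))
print("old");blobs(cv2.imread("pics/w6.png")[:,:,::-1],(140,165,300,256))
print("now");blobs(c["color"],(140,165,300,256))
E
python3 peg.py
```

```text
time: 17.82
tcp_pos: [506.6, 337.2, 132.5]
orientation: [3.14, 0.002, 3.063]
ft_force: [-0.5, -0.4, -0.9]
width: 0.003
finger_force: 0.0
t 17.82 frame 197.3 34.0 z 132.5 ori [3.140e+00 2.000e-03 3.063e+00] F frame -0.4 0.5 -0.9 w 0.0026348727711697816
old
blob [232. 217.] area 170 [223 208  18  22] frame@z60 162.6 36.7
blob [276. 244.] area 74 [273 232   6  24] frame@z60 194.9 15.5
blob [284. 244.] area 67 [282 232   6  24] frame@z60 200.7 15.5
now
blob [276. 242.] area 54 [273 234   6  18] frame@z60 194.8 16.5
blob [193. 250.] area 156 [183 243  19  13] frame@z60 132.2 10.7
```

```bash
python3 -m inch '[{"x":-4,"y":0,"z":0,"rx":0,"ry":0,"rz":0},{"x":-7,"y":0,"z":0,"rx":0,"ry":0,"rz":0},{"x":-7,"y":0,"z":0,"rx":0,"ry":0,"rz":0},{"x":-7,"y":0,"z":0,"rx":0,"ry":0,"rz":0}]' >/dev/null
sed -i 's/^print("old.*//; s/^print("now.*/blobs(c["color"],(120,110,300,250))/' peg.py; python3 peg.py
```

```text
t 18.38 frame 194.5 -34.9 z 131.6 ori [-3.141e+00 -1.000e-03  3.060e+00] F frame -0.6 1.0 -0.3 w 0.007394429748725808
blob [189. 167.] area 263 [177 158  23  19] frame@z60 130.4 5.2
blob [276. 241.] area 90 [273 232   6  18] frame@z60 191.7 -50.5
blob [284. 241.] area 85 [282 232   5  18] frame@z60 197.7 -50.4
```

The peg is at (130, 5), so the latch is at about 1.4 rad. One more push along −y takes it to the stop.

```bash
python3 -m inch '[{"x":4,"y":-1,"z":0,"rx":0,"ry":0,"rz":0},{"x":7.5,"y":-4,"z":0,"rx":0,"ry":0,"rz":0},{"x":7.5,"y":-6.4,"z":0,"rx":0,"ry":0,"rz":0},{"x":7.5,"y":-6.4,"z":3,"rx":0,"ry":0,"rz":0},{"x":7.5,"y":-6.4,"z":7.8,"rx":0,"ry":0,"rz":0},{"x":7.5,"y":-6.4,"z":7.8,"rx":0,"ry":0,"rz":0},{"x":7,"y":-6.4,"z":7.8,"rx":0,"ry":0,"rz":0},{"x":6.6,"y":-6.4,"z":7.8,"rx":0,"ry":0,"rz":0},{"x":6.3,"y":-6.4,"z":7.8,"rx":0,"ry":0,"rz":0},{"x":6.1,"y":-6.4,"z":7.8,"rx":0,"ry":0,"rz":0},{"x":5.9,"y":-6.4,"z":7.8,"rx":0,"ry":0,"rz":0},{"x":5.8,"y":-6.4,"z":7.8,"rx":0,"ry":0,"rz":0}]' >/dev/null
w(){ python3 -c "
from h import *
where()"; }; w
python3 -m inch '[{"x":-0.1,"y":0,"z":0,"rx":0,"ry":0,"rz":0},{"x":-0.2,"y":0,"z":0,"rx":0,"ry":0,"rz":0},{"x":-0.2,"y":0,"z":0,"rx":0,"ry":0,"rz":0}]'>/dev/null;w
```

```text
t 19.93 frame 131.2 22.4 z 53.9 ori [-3.141 -0.     3.061] F frame -0.8 -0.2 0.5 w 0.005751831318696707
t 20.3 frame 131.1 21.4 z 53.7 ori [-3.141e+00 -2.000e-03  3.061e+00] F frame 0.1 7.1 4.7 w 0.004225177530586681
```

```bash
python3 -m inch '[{"x":1,"y":0,"z":0,"rx":0,"ry":0,"rz":0},{"x":2,"y":0,"z":0,"rx":0,"ry":0,"rz":0},{"x":2,"y":0,"z":-4,"rx":0,"ry":0,"rz":0},{"x":2,"y":0,"z":-7.8,"rx":0,"ry":0,"rz":0},{"x":0,"y":3.5,"z":-7.8,"rx":0,"ry":0,"rz":0},{"x":-3,"y":6.4,"z":-7.8,"rx":0,"ry":0,"rz":0},{"x":-5.6,"y":6.4,"z":-7.8,"rx":0,"ry":0,"rz":0},{"x":-5.6,"y":6.4,"z":-7.8,"rx":0,"ry":0,"rz":0},{"x":-5.6,"y":6.4,"z":-7.8,"rx":0,"ry":0,"rz":0}]' >/dev/null
python3 peg.py
python3 - <<'E'
from h import *
import cv2
# carrier: board (green, saturated) rear/front extents, start vs now, both views; flange top rear edge
for n in("top","scene"):
    c=camera(n)
    for nm,img in(("start",cv2.imread(f"pics/{n}0.png")),("now",c["color"][:,:,::-1].copy())):
        b=(200,180,380,275) if n=="top" else (190,160,365,345)
        h=cv2.cvtColor(img,cv2.COLOR_BGR2HSV);m=cv2.inRange(h,(50,120,40),(75,255,200))
        M=np.zeros_like(m);M[b[1]:b[3],b[0]:b[2]]=m[b[1]:b[3],b[0]:b[2]]
        M=cv2.morphologyEx(M,cv2.MORPH_OPEN,np.ones((2,2)))
        cs=max(cv2.findContours(M,cv2.RETR_EXTERNAL,cv2.CHAIN_APPROX_NONE)[0],key=cv2.contourArea)[:,0]
        for z in(38,32):
            P=np.array([ray(c,u,z)[:2]-O for u in cs]);X,Y=P@ex,P@ey
            print(n,nm,z,"x",X.min().round(1),X.max().round(1),"y",Y.min().round(1),Y.max().round(1))
E
```

```text
t 21.43 frame 195.0 -34.6 z 131.6 ori [-3.141e+00 -1.000e-03  3.061e+00] F frame 0.2 -0.2 0.3 w -0.003279912883920503
blob [188. 174.] area 272 [177 164  22  20] frame@z60 130.1 0.5
blob [276. 241.] area 89 [273 232   6  18] frame@z60 192.3 -50.2
blob [284. 241.] area 83 [282 232   5  18] frame@z60 198.3 -50.2Traceback (most recent call last):
  File "<stdin>", line 11, in <module>
ValueError: max() iterable argument is empty
```

The peg is now at (130, 0.5), against the stop, and the latch could only close over a lowered carrier. One last numeric check on the carrier's rear, to see that the flange top is at 50 mm rather than 56.

```bash
python3 - <<'E'
from edge import *
for n in("top","scene"):
    c=camera(n)
    for nm,img,lo,hi,zs in(("start",cv2.imread(f"pics/{n}0.png"),-185,-150,(56,)),("now",c["color"][:,:,::-1].copy(),-80,-40,(56,50))):
        for z in zs:print(n,nm,z,[tuple(map(float,edge(c,255-img,z,y,lo,hi))) for y in(-30,-15,0,15,30)])
E
```

```text
top start 56 [(-167.75, 5.38), (-168.5, 4.31), (-158.0, 6.62), (-168.0, 5.62), (-168.75, 5.5)]
top now 56 [(-48.25, 7.69), (-47.25, 4.94), (-55.5, 6.38), (-47.5, 6.06), (-55.5, 6.44)]
top now 50 [(-56.0, 8.06), (-47.75, 5.81), (-56.0, 6.94), (-48.0, 5.88), (-56.0, 6.62)]
scene start 56 [(-166.5, 10.75), (-166.75, 10.62), (-167.0, 10.88), (-167.0, 10.62), (-167.25, 9.94)]
scene now 56 [(-60.5, 8.81), (-61.0, 8.06), (-61.25, 9.56), (-60.5, 8.31), (-61.75, 9.12)]
scene now 50 [(-56.25, 8.0), (-56.0, 10.81), (-55.25, 8.88), (-56.75, 7.81), (-55.75, 10.88)]
```

```bash
python3 -c "
from plant import sign_off
print(sign_off())"
```

```text
the job is handed in; nothing more can be done
None
```

The job is handed in, though no verdict came back: by my measurements the carrier is dropped home against the notch end walls, the latch is at its closed stop, and the robot is clear at about 21 s. I viewed 11 pictures against the limit of 10, and I did not re-measure the bystanders at the end.

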